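Stand the stoppered measuring cylinder on the foam pad

ROBOT

A 7-joint arm with a two-finger parallel gripper is mounted at the origin on a cart in front of the work surface, level with it; the furniture and walls round the work are solid. World frame = base frame: x ahead of the robot, y to its left, z up, the work surface at z = 0. Lengths are in m, angles in rad, forces in N, time in s.
With the tool pointing down it reaches from about 0.425 to 0.925 m from the base axis. Payload 6.8 kg.
Tool frame: the origin (TCP) lies at the very end of the fingers, on their centre line; the grasp point (between the pads) lies 19 mm behind it; z points along the fingers, x is the direction in which the jaws open and shut, and the axes are right-handed (so a half turn about z gives the same grasp; the last joint's range is limited). The gripper opens to 85 mm and grips with 20 to 120 N. Pads are 22 mm wide; open, the fingers measure 114 mm over their backs; the gripper's body (76 mm by 85 mm) begins 54 mm behind the grasp point. The pads swing forward as they close: fully open they stand 13 mm farther back than shut.
Start: joints at [1.162, 0.477, 0.022, 1.555, -0.011, 1.109, -0.083], TCP at [0.2, -0.645, 0.231] pointing down, gripper open.
Joint ranges: [-2.96, 2.96], [-0.34, 2.1], [-1.41, 1.46], [0.24, 2.44], [-1.37, 4.51], [0.17, 1.92], [-2.96, 2.96]. Speed limits (rad/s): [2.39, 2.39, 3.14, 3.14, 3.14, 3.14, 3.14].

INTERFACE

Orientations are given as a unit quaternion [w, x, y, z].
In Python, from station import get_obs, read_camera, calibration, hand_in, recognise, outline_of, place_of gives the robot as it stands.
- The arm moves only by the tool move_arm, never from a script. Its argument "steps" is a list of rows, each an object with "fingers": the finger opening in mm, from 0 to 85.4; "translation": the shift along the world's x, y, z in mm, a list of three; "turn": the turn about the world's z in rad. In form: [{"fingers": fingers, "translation": [dx, dy, dz], "turn": turn}, ...]. A call has 1 to 10 rows; each row shifts and turns the commanded pose from where the row before left it; what a row does not reach is not made up. A row lasts 1/8 s, in which the tool goes at most 62.5 mm and 10.7 degrees, less where a joint would pass 70% of its speed; a pose out of reach is approached as far as the arm can. A call with a gripper value outside its range is refused whole. The fingers move at their own pace and stop on an object; "newtons" is the grip in N (left out, the last holds). Time passes only in rows, so rows that do not move let the fingers close. It gives the time, the measured TCP pose, the force and the opening at its end, in the units of the state.
- get_obs(): the state, without advancing time (a new reading comes with each control period).
- read_camera(name): name is "scene" or "side" or "wrist"; returns the picture (400x640x3 uint8, blue, green, red); there is no depth.
- calibration(name): a dict with "camera_matrix" (3x3 intrinsics, pixels), "k1" (the pictures are not rectified: a ray, as slopes to the right and down, at radius r is drawn at 1 + k1 r^2 times it, then the intrinsics apply), "rvec" (rotation vector, rad) and "tvec" (3), from world to camera coordinates, as OpenCV has them. Camera axes: x right, y down, z forward; pixel columns grow to the right and rows downward; lengths in m; the calibration is good to about 2 mm. A picture is of the moment at which its call begins: read the wrist's pose just before it. calibration takes no time and is no camera call; for the wrist camera it gives the pose at the moment of the call.
- hand_in(): hands the job in, once; it reports no verdict.
Trained networks look in the newest picture that a camera, given by its name, has taken for a name from the list of things; names that differ only in an ending like _2 or _b are one class to them, and where a whole thing is asked for, a point or a joint stands for the part that bears it (a point fixed in the world has none). Each returns a list of dicts, best first, with "conf" (0 to 1); they miss things now and then, are a little off and sometimes report something else, mostly with a low value. They report only what shows in the picture. A call takes as long as a camera call. They do not tell look-alikes from the thing itself.
- recognise(camera, name): "xy" ([column, row] in pixels, amid what is visible of it).
- outline_of(camera, name): "mask" (400x640 bool, what is visible of it) and "xy" ([column, row] in pixels, amid what is visible of it).
- place_of(camera, name): "xy" ([column, row] in pixels: a listed point, or the origin of a listed thing).
The state is a dict: "t": time; "q": joint angles; "joint_vel": joint speeds; "joint_torque": joint torques, N m; "eef_pos": TCP position; "tool_rot": TCP orientation; "contact_force": force on the tool from outside, world axes, zero at the start; "torque": the same for the moment, N m; "gripper_width": opening from 0.0 (shut) to 1.0 (fully open).
Only numpy, scipy, OpenCV 4.12 (cv2) and the standard library are available. Lean on these libraries where they do the work, as an engineer would, in place of code of your own. Each camera call takes 0.05 s, during which the arm holds its last target.

TASK

Take the tall glass measuring cylinder with the orange foot and orange stopper and stand it upright in the middle of the white foam pad. It is top-heavy: keep it upright all the way and lower it onto the pad rather than dropping it. Leave the blue measuring cylinder standing where it is.

Things in the scene. Friction and masses are not known exactly. Their poses are not given: they have to be found in the camera images.
- orange_cylinder: Stoppered glass measuring cylinder, loose, 186 mm tall, 0.25 kg, top-heavy (centre of mass about 110 mm up). Clear round tube, 28 mm diameter, 24 to 168 mm up, best gripped 148 to 158 mm up, any yaw; rim 31 mm; ORANGE stopper 22 mm wide, 172 to 186 mm up; ORANGE six-sided foot 50 mm across corners. Not the brown bottle with an orange cap. Origin at centre of underside, z up the tube.
- blue_cylinder: Measuring cylinder of the same shape and size, loose, with BLUE foot and BLUE stopper, standing elsewhere on the bench. Origin at the centre of its underside, z up.
- white_pad: White rectangular foam pad, 90 x 125 mm, 12 mm thick, firm, fixed flat on the bench. Origin at the centre of its underside, so its upper face is 12 mm above the origin; x along the 90 mm side, y along the 125 mm side, z up.
There are look-alikes about, which are no part of the job. Leave any green look-alike of the blue_cylinder alone.

How it is judged:
By the outcome, as a careful person would: the job done as asked, in the order asked, and still so for the second after the job is handed in, with the robot touching nothing.
It also fails if it takes over 40 s, if anything falls off the work surface, if the arm or the gripper's body presses on something with over 40 N, if the wrist force passes 120 N, or if a joint passes its speed limit or range.

## Working session

There is one attempt and no reset: what is moved stays moved. The work goes in short steps, Python scripts to look and compute and a tool call to move; the robot and the scene stay as the last step left them, time stands still between calls to the robot, and variables do not carry over. Pictures are saved under pics/ and viewed, and the job is handed in when it is done.

Besides the shell and the picture viewer there is one more tool, called after "Call:" as name(argument=value, ...), one argument or row to a line, values as JSON. move_arm: Moves the arm, as the interface text tells. Its arguments: {"type":"object","properties":{"steps":{"type":"array"},"newtons":{"type":"number"}},"required":["steps"]}

```bash
mkdir -p pics; cat > h.py <<'E'
import numpy as np, cv2
from station import *
def ray(cal,xy):
    K=np.array(cal["camera_matrix"]);k=cal["k1"]
    d=np.array([(xy[0]-K[0,2])/K[0,0],(xy[1]-K[1,2])/K[1,1]])
    u=d.copy()
    for _ in range(20): u=d/(1+k*(u@u))
    R=cv2.Rodrigues(np.array(cal["rvec"],float))[0];t=np.array(cal["tvec"],float).ravel()
    o=-R.T@t;v=R.T@np.array([u[0],u[1],1.]);return o,v/np.linalg.norm(v)
def atz(cal,xy,z):
    o,v=ray(cal,xy);return o+v*(z-o[2])/v[2]
def proj(cal,p):
    K=np.array(cal["camera_matrix"]);R=cv2.Rodrigues(np.array(cal["rvec"],float))[0]
    c=R@np.array(p,float)+np.array(cal["tvec"],float).ravel();u=c[:2]/c[2];u=u*(1+cal["k1"]*(u@u))
    return np.array([K[0,0]*u[0]+K[0,2],K[1,1]*u[1]+K[1,2]])
def tri(rs):
    A=np.zeros((3,3));b=np.zeros(3)
    for o,v in rs:
        P=np.eye(3)-np.outer(v,v);A+=P;b+=P@o
    p=np.linalg.solve(A,b);return p,[float(np.linalg.norm((np.eye(3)-np.outer(v,v))@(p-o))) for o,v in rs]
E
python3 - <<'E'
from h import *
np.set_printoptions(precision=3,suppress=True)
o=get_obs();print(o)
for c in ["scene","side","wrist"]:
    cv2.imwrite(f"pics/{c}0.png",read_camera(c))
    cal=calibration(c);print(c,ray(cal,(320,200)))
    for n in ["orange_cylinder","white_pad","blue_cylinder"]:
        print(c,n,[(np.round(d["xy"],1).tolist(),round(d["conf"],2)) for d in place_of(c,n)],[(np.round(d["xy"],1).tolist(),round(d["conf"],2)) for d in recognise(c,n)])
print(get_obs()["t"])
E
```

```text
{'t': 0.0, 'q': array([ 1.162,  0.478,  0.022,  1.556, -0.011,  1.109, -0.083]), 'joint_vel': array([ 0.001, -0.   ,  0.001,  0.001, -0.001,  0.   ,  0.   ]), 'joint_torque': array([ -0.   , -59.645,   1.607, -28.119,   0.012,   0.009,  -0.   ]), 'eef_pos': array([ 0.2  , -0.644,  0.23 ]), 'tool_rot': array([-0.   ,  0.805, -0.593, -0.001]), 'contact_force': array([ 0.558,  0.006, -0.176]), 'torque': array([ 0.015,  0.029, -0.001]), 'gripper_width': 1.0000046572575787}
scene (array([ 0.   , -0.606,  0.394]), array([ 0.635,  0.678, -0.37 ]))
scene orange_cylinder [([270.6, 193.8], 0.92)] [([271.2, 166.3], 0.66)]
scene white_pad [([326.1, 228.8], 0.6)] [([327.1, 231.1], 0.62)]
scene blue_cylinder [([426.1, 268.3], 0.76), ([389.6, 252.3], 0.62), ([372.8, 274.4], 0.6)] [([433.1, 227.5], 0.82), ([376.9, 234.6], 0.57)]
side (array([0.069, 0.957, 0.535]), array([ 0.413, -0.815, -0.407]))
side orange_cylinder [([260.1, 261.1], 0.67)] [([255.8, 224.4], 0.85)]
side white_pad [([328.9, 215.5], 0.75), ([258.1, 262.0], 0.17)] [([328.5, 215.9], 0.82)]
side blue_cylinder [([355.5, 179.6], 0.78), ([337.0, 192.6], 0.77), ([379.1, 195.1], 0.73)] [([353.9, 148.5], 0.96)]
wrist (array([ 0.28 , -0.621,  0.375]), array([-0.311, -0.095, -0.945]))
wrist orange_cylinder [] []
wrist white_pad [] []
wrist blue_cylinder [] []
1.05
```

View pics/scene0.png

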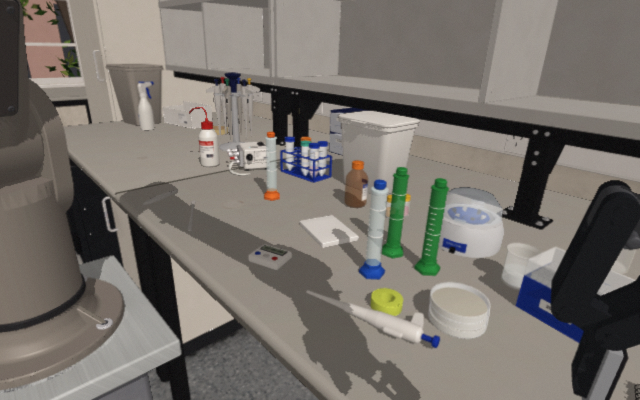

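View pics/side0.png

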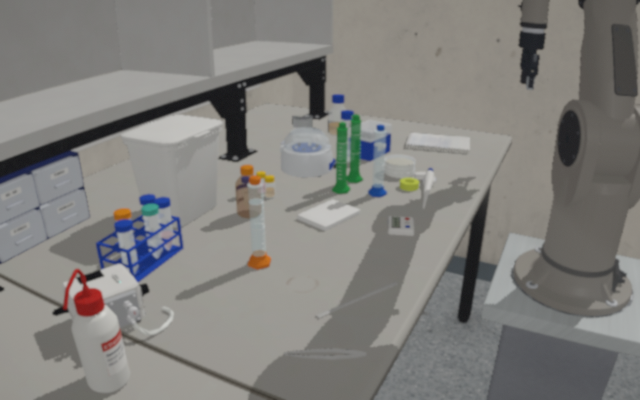

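```bash
python3 - <<'E'
import cv2
a=cv2.imread("pics/scene0.png")[90:300,200:480];b=cv2.imread("pics/side0.png")[100:310,180:460]
cv2.imwrite("pics/crop0.png",cv2.resize(cv2.vconcat([a,b]),None,fx=1.4,fy=1.4,interpolation=3))
cv2.imwrite("pics/crop1.png",cv2.resize(cv2.hconcat([cv2.imread("pics/scene0.png")[90:240,220:350],cv2.imread("pics/side0.png")[150:300,200:330]]),None,fx=3,fy=3,interpolation=2))
E
```

```text
(no output)
```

View pics/crop1.png

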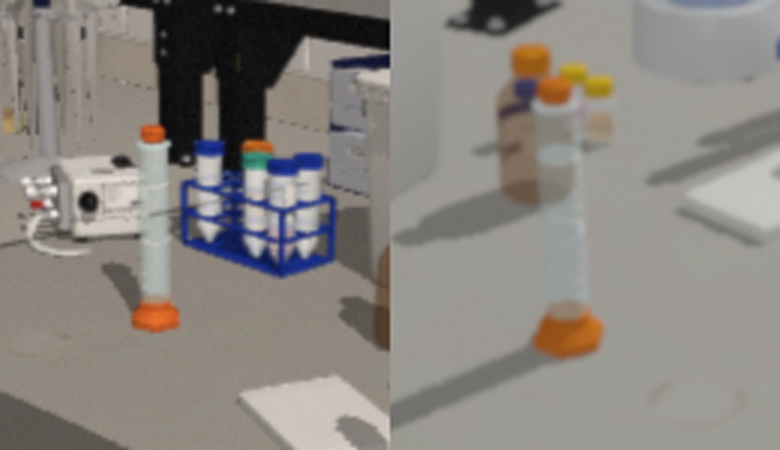

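View pics/crop0.png

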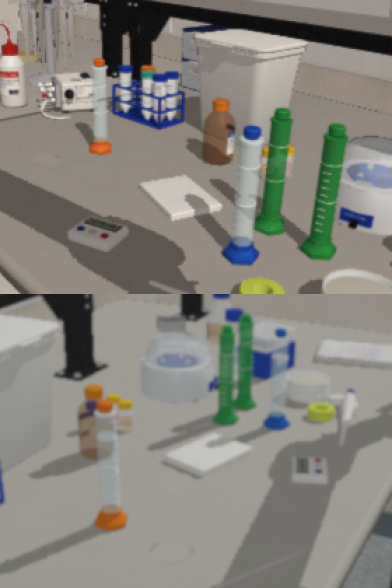

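```bash
python3 - <<'E'
from h import *
np.set_printoptions(precision=4,suppress=True)
s,d=calibration("scene"),calibration("side")
for n,a,b in [("orange",(270.6,193.8),(260.1,261.1)),("pad",(326.1,228.8),(328.9,215.5)),("b1",(426.1,268.3),(355.5,179.6)),("b2",(389.6,252.3),(337,192.6)),("b2'",(389.6,252.3),(355.5,179.6)),("b3",(372.8,274.4),(379.1,195.1)),("b1''",(426.1,268.3),(379.1,195.1))]:
    print(n,*tri([ray(s,a),ray(d,b)]),atz(s,a,0),atz(d,b,0))
E
```

```text
orange [0.5782 0.218  0.0083] [0.0023153406076421917, 0.0023153406076421804] [0.5948 0.2393 0.    ] [0.5829 0.2091 0.    ]
pad [ 0.5515 -0.0386  0.0049] [0.0023976535080128835, 0.0023976535080130466] [ 0.5626 -0.029   0.    ] [ 0.5527 -0.044   0.    ]
b1 [ 0.5886 -0.2837  0.0019] [0.001963352517580554, 0.0019633525175805117] [ 0.595 -0.281  0.   ] [ 0.5877 -0.2842  0.    ]
b2 [ 0.5993 -0.1889 -0.0057] [0.0005051340580073746, 0.0005051340580073427] [ 0.5899 -0.1952  0.    ] [ 0.5944 -0.1777  0.    ]
b2' [ 0.5584 -0.2189  0.0252] [0.0035390780290951358, 0.00353907802909525] [ 0.5899 -0.1952  0.    ] [ 0.5877 -0.2842  0.    ]
b3 [ 0.4969 -0.226  -0.0037] [0.0030340247476944885, 0.0030340247476945597] [ 0.4971 -0.2277  0.    ] [ 0.4902 -0.2127  0.    ]
b1'' [ 0.5395 -0.2942 -0.0063] [0.03632199047486801, 0.03632199047486809] [ 0.595 -0.281  0.   ] [ 0.4902 -0.2127  0.    ]
```

Candidates in the scene picture: the orange-foot cylinder (271,166), the brown bottle with orange cap (357,185), an orange tube cap in the rack (305,142) and the red-capped bottle (208,145). The crop shows orange foot, clear tube and orange stopper at (271,166) in the scene view, and at (256,224) in the side view, so that is the target. The blue one is at scene (373,230); the two greens beside it are look-alikes. Next I'll refine positions and check the neighbours.

```bash
python3 - <<'E'
from h import *
np.set_printoptions(precision=3,suppress=True)
s,d=calibration("scene"),calibration("side")
S=cv2.imread("pics/scene0.png");D=cv2.imread("pics/side0.png")
def om(I,b):
    h=cv2.cvtColor(I,cv2.COLOR_BGR2HSV);m=cv2.inRange(h,(4,150,120),(16,255,255));z=np.zeros_like(m);z[b[1]:b[3],b[0]:b[2]]=m[b[1]:b[3],b[0]:b[2]]
    ys,xs=np.nonzero(z);return np.array([xs.mean(),ys.mean()]),xs.min(),xs.max(),ys.min(),ys.max()
for b,c in [((255,120,285,145),(245,172,262,186)),((255,180,290,205),(240,245,280,272))]:
    A=om(S,b);B=om(D,c);print(A,B);print(tri([ray(s,A[0]),ray(d,B[0])]))
print("bottle",atz(s,(355,205),0),"bottle top",tri([ray(s,(358,162)),ray(d,(247,171))]),"rack",atz(s,(305,175),0),atz(d,(141,250),.03))
print("bin rim corner near",tri([ray(s,(409,128)),ray(d,(164,145))]),"shelf edge side cam bracket", tri([ray(s,(540,222)),ray(d,(237,155))]))
# pad corners
for I,c,b in[(S,s,(295,205,365,255)),(D,d,(290,195,370,235))]:
    h=cv2.cvtColor(I,cv2.COLOR_BGR2HSV);m=cv2.inRange(h,(0,0,185),(179,40,255));z=np.zeros_like(m);z[b[1]:b[3],b[0]:b[2]]=m[b[1]:b[3],b[0]:b[2]]
    n,l,st,ce=cv2.connectedComponentsWithStats(z);i=1+st[1:,4].argmax();print(st[i],ce[i],atz(c,ce[i],.01))
for cam,c in[("scene",s),("side",d)]:
    read_camera(cam)
    o=outline_of(cam,"white_pad")[0];m=o["mask"].astype(np.uint8)
    cn=max(cv2.findContours(m,0,2)[0],key=cv2.contourArea)
    P=np.array([atz(c,p[0],.012)[:2] for p in cn],np.float32)
    print(cam,cv2.minAreaRect(P),m.sum())
print(get_obs()["t"])
E
```

```text
(array([270.595, 134.054]), np.int64(267), np.int64(274), np.int64(132), np.int64(136)) (array([252.911, 177.881]), np.int64(245), np.int64(260), np.int64(172), np.int64(183))
(array([0.583, 0.216, 0.181]), [0.0014957184355521601, 0.0014957184355523533])
(array([271.456, 195.184]), np.int64(264), np.int64(279), np.int64(191), np.int64(200)) (array([259.08 , 261.615]), np.int64(248), np.int64(269), np.int64(255), np.int64(268))
(array([0.581, 0.217, 0.005]), [0.001291423649166591, 0.0012914236491667365])
bottle [0.725 0.029 0.   ] bottle top (array([0.728, 0.034, 0.115]), [0.005485957182757169, 0.005485957182757171]) rack [0.787 0.313 0.   ] [0.79  0.328 0.03 ]
bin rim corner near (array([0.964, 0.052, 0.163]), [0.017905551132588637, 0.017905551132588647]) shelf edge side cam bracket (array([ 1.03 , -0.341, -0.01 ]), [0.004103092884031017, 0.004103092884030995])
[301 215  58  33 874] [327.296 229.576] [ 0.548 -0.048  0.01 ]
[301 200  57  26 675] [327.684 213.347] [ 0.551 -0.034  0.01 ]
scene ((0.5447179079055786, -0.05193769931793213), (0.13861706852912903, 0.09550278633832932), 73.85134887695312) 1105
side ((0.5477815270423889, -0.03312418609857559), (0.14425112307071686, 0.10615771263837814), 73.81669616699219) 1135
1.25
```

Call:
move_arm(
  steps=[
    {"fingers": 85,"translation": [26,43,2],"turn": 0},
    {"fingers": 85,"translation": [26,43,2],"turn": 0},
    {"fingers": 85,"translation": [26,43,2],"turn": 0},
    {"fingers": 85,"translation": [26,43,2],"turn": 0},
    {"fingers": 85,"translation": [26,43,2],"turn": 0},
    {"fingers": 85,"translation": [26,43,2],"turn": 0},
    {"fingers": 85,"translation": [26,43,2],"turn": 0},
    {"fingers": 85,"translation": [26,43,2],"turn": 0},
    {"fingers": 85,"translation": [26,43,2],"turn": 0},
    {"fingers": 85,"translation": [26,43,2],"turn": 0},
  ],
)

```text
t: 2.5
eef_pos: [0.4607, -0.2133, 0.2517]
tool_rot: [-0.0, 0.805, -0.593, 0.0]
contact_force: [1.0, 0.1, 0.8]
gripper_width: 0.997
```

Call:
move_arm(
  steps=[
    {"fingers": 85,"translation": [26,43,0],"turn": 0},
    {"fingers": 85,"translation": [26,43,0],"turn": 0},
    {"fingers": 85,"translation": [26,43,0],"turn": 0},
    {"fingers": 85,"translation": [26,43,0],"turn": 0},
    {"fingers": 85,"translation": [0,0,0],"turn": 0},
    {"fingers": 85,"translation": [0,0,0],"turn": 0},
  ],
)

```text
t: 3.25
eef_pos: [0.5637, -0.0434, 0.2511]
tool_rot: [0.0, 0.805, -0.593, -0.0]
contact_force: [0.5, -0.9, 0.0]
gripper_width: 0.99
```

```bash
python3 - <<'E'
from h import *
np.set_printoptions(precision=4,suppress=True)
c=calibration("wrist");I=read_camera("wrist");cv2.imwrite("pics/w1.png",I);print(get_obs()["eef_pos"],get_obs()["q"],get_obs()["contact_force"])
for n in ["white_pad","orange_cylinder"]:
    print(n,[(d["xy"],d["conf"],atz(c,d["xy"],0)) for d in place_of("wrist",n)])
o=outline_of("wrist","white_pad")
if o:
    m=o[0]["mask"].astype(np.uint8);cn=max(cv2.findContours(m,0,2)[0],key=cv2.contourArea)
    print(cn[:,0].min(0),cn[:,0].max(0))
    for z in (.006,.012,.018):print(z,cv2.minAreaRect(np.array([atz(c,p[0],z)[:2] for p in cn],np.float32)))
E
```

```text
[ 0.5635 -0.0442  0.2512] [ 0.2443  0.3009 -0.3402  1.781   0.1133  1.0794 -1.4071] [-0.4333 -0.3886 -0.2365]
white_pad [([315.4, 165.1], 0.64, array([ 0.5555, -0.0405,  0.    ]))]
orange_cylinder [([101.8, 79.6], 0.83, array([0.5776, 0.2156, 0.    ]))]
[256 108] [381 223]
0.006 ((0.5526830554008484, -0.04530361294746399), (0.12699085474014282, 0.09239610284566879), 73.92164611816406)
0.012 ((0.5540942549705505, -0.04490286111831665), (0.12502996623516083, 0.09096939861774445), 73.921630859375)
0.018 ((0.5555053353309631, -0.04450209438800812), (0.12306906282901764, 0.08954266458749771), 73.92164611816406)
```

View pics/w1.png

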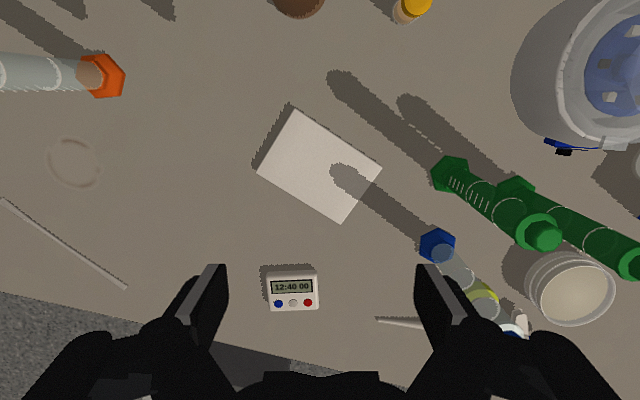

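The wrist view shows the pad at (318,166). Its back-projected size at z = 12 mm is 125 x 91 mm, which matches the given size, with its centre at (0.554, -0.045). The orange cylinder's foot is at (102,76) and the blue one's at (438,246). I'll move nearer and look again.

Call:
move_arm(
  steps=[
    {"fingers": 85,"translation": [-10,50,10],"turn": 0},
    {"fingers": 85,"translation": [-15,50,10],"turn": 0},
    {"fingers": 85,"translation": [-15,50,10],"turn": 0},
    {"fingers": 85,"translation": [-15,50,10],"turn": 0},
    {"fingers": 85,"translation": [-15,50,10],"turn": 0},
    {"fingers": 85,"translation": [0,0,0],"turn": 0},
    {"fingers": 85,"translation": [0,0,0],"turn": 0},
  ],
)

```text
t: 4.32
eef_pos: [0.4943, 0.206, 0.3012]
tool_rot: [0.0, 0.805, -0.594, 0.0]
contact_force: [-0.4, -0.8, 0.5]
gripper_width: 0.992
```

```bash
python3 - <<'E'
from h import *
np.set_printoptions(precision=4,suppress=True)
c=calibration("wrist");I=read_camera("wrist");cv2.imwrite("pics/w2.png",I);o=get_obs();print(o["eef_pos"])
print("pred stopper top px",proj(c,(.582,.217,.186)),"foot",proj(c,(.58,.217,0.0)), "tcp",proj(c,o["eef_pos"]))
h=cv2.cvtColor(I,cv2.COLOR_BGR2HSV);m=cv2.inRange(h,(4,150,100),(16,255,255))
n,l,st,ce=cv2.connectedComponentsWithStats(m)
for i in range(1,n):
    if st[i,4]>60:print(st[i],ce[i],atz(c,ce[i],.186),atz(c,ce[i],.012))
for f in (place_of,recognise):print([(d["xy"],d["conf"],atz(c,d["xy"],0)) for d in f("wrist","orange_cylinder")])
E
```

```text
[0.4945 0.2054 0.301 ]
pred stopper top px [339.8143  82.1749] foot [331.0627  85.738 ] tcp [319.9447 265.1191]
[316  67  19  37 236] [323.3093  86.161 ] [0.5757 0.2279 0.186 ] [0.5765 0.2264 0.012 ]
[331  70  27  28 616] [344.2062  83.3685] [0.5822 0.2136 0.186 ] [0.5873 0.2026 0.012 ]
[([333.5, 86.2], 0.93, array([0.5804, 0.2138, 0.    ]))]
[([337.1, 87.7], 0.61, array([0.58  , 0.2089, 0.    ]))]
```

View pics/w2.png

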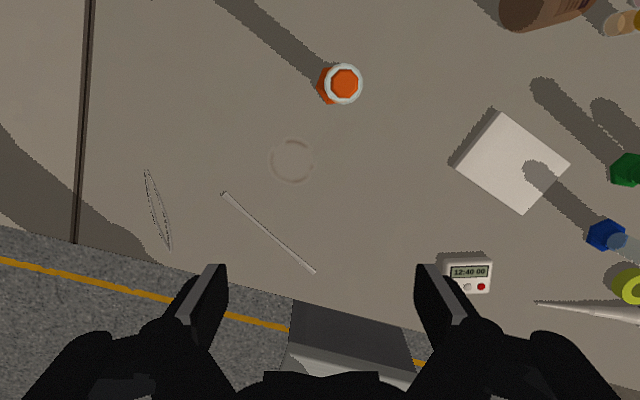

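Stopper centre is at pixel (344,83), inside the white rim, and measures (0.582, 0.214). The side and scene views give (0.582, 0.216), so they agree to about 2 mm. I'll move over it at z ≈ 0.25 and check before going down.

Call:
move_arm(
  steps=[
    {"fingers": 85,"translation": [44,4,-10],"turn": 0},
    {"fingers": 85,"translation": [43,4,-20],"turn": 0},
    {"fingers": 85,"translation": [0,0,-20],"turn": 0},
    {"fingers": 85,"translation": [0,0,0],"turn": 0},
    {"fingers": 85,"translation": [0,0,0],"turn": 0},
  ],
)

```text
t: 5.1
eef_pos: [0.5812, 0.2149, 0.2521]
tool_rot: [-0.0, 0.805, -0.593, 0.0]
contact_force: [0.6, -0.3, 0.2]
gripper_width: 0.997
```

```bash
python3 - <<'E'
from h import *
np.set_printoptions(precision=4,suppress=True)
c=calibration("wrist");I=read_camera("wrist");cv2.imwrite("pics/w3.png",I);o=get_obs();print(o["eef_pos"])
h=cv2.cvtColor(I,cv2.COLOR_BGR2HSV);m=cv2.inRange(h,(4,150,100),(16,255,255))
n,l,st,ce=cv2.connectedComponentsWithStats(m)
for i in range(1,n):
    if st[i,4]>60:print(st[i],ce[i],atz(c,ce[i],.184),atz(c,ce[i],.012))
E
```

```text
[0.5813 0.2152 0.2525]
[ 575   59   51   43 1426] [603.8121  80.5105] [0.714  0.0779 0.184 ] [ 0.7567 -0.0529  0.012 ]
[301 141  41  32 509] [321.8605 153.5992] [0.6227 0.2258 0.184 ] [0.5912 0.2152 0.012 ]
[307 201  29  27 662] [321.497 213.852] [0.5824 0.2135 0.184 ] [0.5182 0.193  0.012 ]
```

View pics/w3.png

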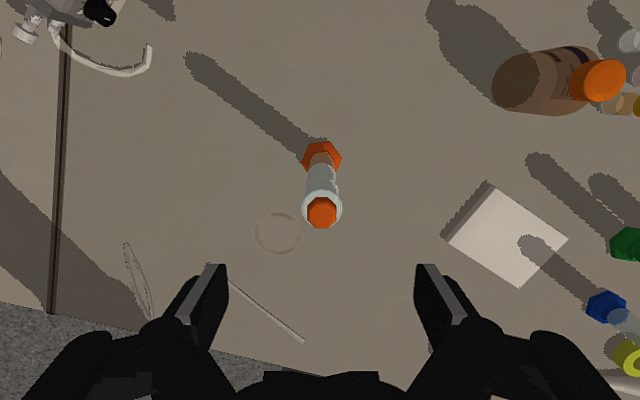

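The stopper, at (321,214), lies midway between the fingers at columns 225 and 415. Both wrist views give the same xy at z ≈ 0.185, which confirms the height. Going down and gripping.

Call:
move_arm(
  steps=[
    {"fingers": 85,"translation": [0,-1,-30],"turn": 0},
    {"fingers": 85,"translation": [0,0,-30],"turn": 0},
    {"fingers": 85,"translation": [0,0,-30],"turn": 0},
    {"fingers": 85,"translation": [0,0,-29],"turn": 0},
    {"fingers": 85,"translation": [0,0,0],"turn": 0},
    {"fingers": 85,"translation": [0,0,0],"turn": 0},
  ],
  newtons=35,
)

```text
t: 5.9
eef_pos: [0.5819, 0.2148, 0.1342]
tool_rot: [-0.001, 0.805, -0.593, 0.001]
contact_force: [0.6, -0.1, -0.0]
gripper_width: 0.995
```

Call:
move_arm(
  steps=[
    {"fingers": 60,"translation": [0,0,0],"turn": 0},
    {"fingers": 45,"translation": [0,0,0],"turn": 0},
    {"fingers": 36,"translation": [0,0,0],"turn": 0},
    {"fingers": 32,"translation": [0,0,0],"turn": 0},
    {"fingers": 28,"translation": [0,0,0],"turn": 0},
    {"fingers": 24,"translation": [0,0,0],"turn": 0},
    {"fingers": 20,"translation": [0,0,0],"turn": 0},
    {"fingers": 20,"translation": [0,0,0],"turn": 0},
    {"fingers": 20,"translation": [0,0,0],"turn": 0},
  ],
  newtons=35,
)

```text
t: 7.02
eef_pos: [0.5812, 0.2144, 0.1326]
tool_rot: [-0.0, 0.805, -0.593, 0.0]
contact_force: [-0.8, -0.8, 5.7]
gripper_width: 0.327
```

```bash
python3 - <<'E'
from h import *
I=read_camera("wrist");J=read_camera("side");print(get_obs())
cv2.imwrite("pics/w4.png",cv2.hconcat([cv2.resize(I,(480,300)),cv2.resize(J[130:290,180:340],(300,300))]))
E
```

```text
{'t': 7.125, 'q': array([-0.13925264,  0.52731047, -0.42419498,  1.75872664,  0.26521723,
        0.91169594, -1.94602329]), 'joint_vel': array([-0.00227422,  0.0014932 , -0.00021674,  0.00070998, -0.0008495 ,
       -0.00265278, -0.00013611]), 'joint_torque': array([-5.10632352e-03, -5.38625157e+01, -4.68343377e+00, -2.25455707e+01,
        6.69354410e-02, -1.97806363e-01,  7.74716882e-04]), 'eef_pos': array([0.58118849, 0.21442889, 0.13258509]), 'tool_rot': array([-2.32355055e-04,  8.05080597e-01, -5.93165367e-01,  1.61775257e-04]), 'contact_force': array([-0.32865477, -0.41354327,  5.1022962 ]), 'torque': array([-0.0947865 ,  0.13946388, -0.00722329]), 'gripper_width': 0.3302673583228289}
```

View pics/w4.png

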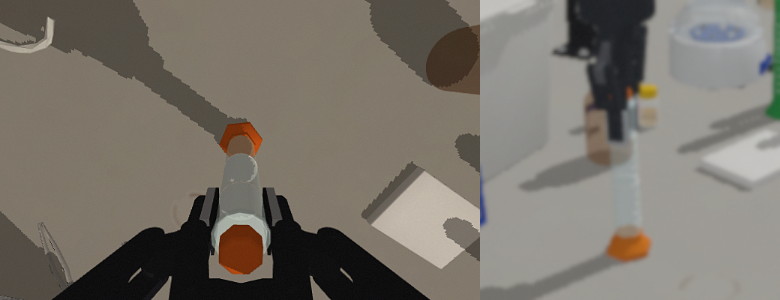

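The opening is 28 mm, equal to the tube diameter, and the tube stands between the pads below the rim. Lifting gently and checking.

Call:
move_arm(
  steps=[
    {"fingers": 20,"translation": [0,0,0],"turn": 0},
    {"fingers": 20,"translation": [0,0,4],"turn": 0},
    {"fingers": 20,"translation": [0,0,8],"turn": 0},
    {"fingers": 20,"translation": [0,0,14],"turn": 0},
    {"fingers": 20,"translation": [0,0,14],"turn": 0},
    {"fingers": 20,"translation": [0,0,10],"turn": 0},
    {"fingers": 20,"translation": [0,0,0],"turn": 0},
    {"fingers": 20,"translation": [0,0,0],"turn": 0},
  ],
  newtons=50,
)

```text
t: 8.12
eef_pos: [0.5808, 0.2141, 0.182]
tool_rot: [0.0, 0.805, -0.593, -0.0]
contact_force: [-1.2, 0.3, -2.8]
gripper_width: 0.326
```

```bash
python3 - <<'E'
from h import *
I=read_camera("wrist");J=read_camera("side");K=read_camera("scene");o=get_obs();print(o["eef_pos"],o["contact_force"],o["torque"])
cv2.imwrite("pics/w5.png",cv2.hconcat([cv2.resize(J[130:290,180:340],(390,390)),cv2.resize(K[90:230,200:340],(390,390))]))
cv2.imwrite("pics/w5w.png",I)
c=calibration("wrist");h=cv2.cvtColor(I,cv2.COLOR_BGR2HSV);m=cv2.inRange(h,(4,150,80),(16,255,255))
n,l,st,ce=cv2.connectedComponentsWithStats(m)
for i in range(1,n):
    if st[i,4]>60:print(st[i],ce[i],atz(c,ce[i],.236),atz(c,ce[i],.06))
def om(I,b):
    h=cv2.cvtColor(I,cv2.COLOR_BGR2HSV);m=cv2.inRange(h,(4,150,120),(16,255,255));z=np.zeros_like(m);z[b[1]:b[3],b[0]:b[2]]=m[b[1]:b[3],b[0]:b[2]]
    ys,xs=np.nonzero(z);return np.array([xs.mean(),ys.mean()]),len(xs)
A=om(K,(255,160,290,205));B=om(J,(240,235,280,272));print(A,B,tri([ray(calibration("scene"),A[0]),ray(calibration("side"),B[0])]))
E
```

```text
[0.58067472 0.21409525 0.18170878] [ 0.36053741  0.56013469 -2.70623575] [-0.02007594 -0.03528618  0.01374493]
[ 292  163   58   44 1163] [320.66895959 179.81685297] [0.63742319 0.23069464 0.236     ] [0.59069953 0.21602531 0.06      ]
[ 292  299   59   66 3227] [320.61450263 332.27517818] [0.58719893 0.21511884 0.236     ] [0.44127996 0.16968656 0.06      ]
(array([270.93700787, 178.61417323]), 127) (array([258.25229358, 239.88990826]), 218) (array([0.58005732, 0.21654356, 0.0540873 ]), [0.0013686279350026318, 0.0013686279350025139])
```

View pics/w5.png

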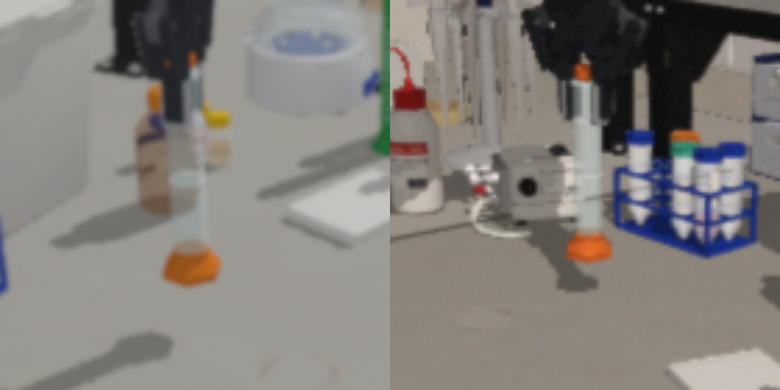

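The cylinder has been lifted 49 mm and is upright: the foot triangulates at (0.580, 0.217, 0.054), straight under its former place. Carrying it to the pad now, by (-28, -258) mm.

Call:
move_arm(
  steps=[
    {"fingers": 20,"translation": [-1,-8,0],"turn": 0},
    {"fingers": 20,"translation": [-2,-20,0],"turn": 0},
    {"fingers": 20,"translation": [-3,-30,0],"turn": 0},
    {"fingers": 20,"translation": [-4,-35,0],"turn": 0},
    {"fingers": 20,"translation": [-4,-35,0],"turn": 0},
    {"fingers": 20,"translation": [-4,-35,0],"turn": 0},
    {"fingers": 20,"translation": [-4,-35,0],"turn": 0},
    {"fingers": 20,"translation": [-3,-30,0],"turn": 0},
    {"fingers": 20,"translation": [-2,-20,0],"turn": 0},
    {"fingers": 20,"translation": [-1,-10,0],"turn": 0},
  ],
)

```text
t: 9.52
eef_pos: [0.5522, -0.0466, 0.1823]
tool_rot: [0.001, 0.804, -0.595, 0.0]
contact_force: [-0.0, 1.1, -3.5]
gripper_width: 0.323
```

Call:
move_arm(
  steps=[
    {"fingers": 20,"translation": [0,0,0],"turn": 0},
    {"fingers": 20,"translation": [0,0,0],"turn": 0},
    {"fingers": 20,"translation": [0,0,-10],"turn": 0},
    {"fingers": 20,"translation": [0,0,-10],"turn": 0},
    {"fingers": 20,"translation": [0,0,-5],"turn": 0},
    {"fingers": 20,"translation": [0,0,0],"turn": 0},
    {"fingers": 20,"translation": [0,0,0],"turn": 0},
  ],
)

```text
t: 10.4
eef_pos: [0.5532, -0.0437, 0.1575]
tool_rot: [-0.0, 0.805, -0.593, 0.0]
contact_force: [1.2, -0.2, -2.8]
gripper_width: 0.32
```

```bash
cat > v.py <<'E'
from h import *
import sys
np.set_printoptions(precision=4,suppress=True)
t=sys.argv[1]
c=calibration("wrist");I=read_camera("wrist");J=read_camera("side");K=read_camera("scene");o=get_obs();print(o["t"],o["eef_pos"],o["contact_force"],o["torque"])
cv2.imwrite(f"pics/{t}.png",cv2.hconcat([cv2.resize(J[110:240,270:400],(390,390)),cv2.resize(K[110:270,260:420],(390,390))]));cv2.imwrite(f"pics/{t}w.png",I)
def om(I,b):
    h=cv2.cvtColor(I,cv2.COLOR_BGR2HSV);m=cv2.inRange(h,(4,150,90),(16,255,255));z=np.zeros_like(m);z[b[1]:b[3],b[0]:b[2]]=m[b[1]:b[3],b[0]:b[2]]
    n,l,st,ce=cv2.connectedComponentsWithStats(z);return [(st[i],ce[i]) for i in range(1,n) if st[i,4]>15]
a=om(K,(260,110,348,260));b=om(J,(275,100,400,240));print(a,b)
if a and b:
    A=max(a,key=lambda x:x[1][1])[1];B=max(b,key=lambda x:x[1][1])[1];print("foot tri",tri([ray(calibration("scene"),A),ray(calibration("side"),B)]))
for s,ce in om(I,(200,80,440,400)):print("wrist",s,ce,atz(c,ce,o["eef_pos"][2]-.127+.003))
p=outline_of("wrist","white_pad")
if p:
    m=p[0]["mask"].astype(np.uint8);cn=max(cv2.findContours(m,0,2)[0],key=cv2.contourArea)
    print(cv2.minAreaRect(np.array([atz(c,q[0],.012)[:2] for q in cn],np.float32)))
E
python3 v.py p1
```

```text
10.55 [ 0.5532 -0.0437  0.1576] [-0.1128  0.2491 -1.1376] [-0.0339  0.0183  0.0562]
[(array([301, 137,   8,   3,  24], dtype=int32), array([304.5, 138. ])), (array([326, 142,   9,   7,  57], dtype=int32), array([329.9649, 145.1579])), (array([319, 214,  19,  13, 194], dtype=int32), array([327.6959, 220.1031]))] [(array([321, 200,  16,  10, 141], dtype=int32), array([328.383 , 204.1702]))]
foot tri (array([ 0.5535, -0.0424,  0.03  ]), [6.519682085036957e-06, 6.519682084983102e-06])
wrist [ 292  163   58   43 1149] [320.6867 179.792 ] [ 0.5629 -0.0419  0.0336]
wrist [ 292  299   59   67 3219] [320.5464 332.3358] [ 0.4123 -0.0885  0.0336]
((0.5542960166931152, -0.044877782464027405), (0.12484033405780792, 0.09112715721130371), 73.56935119628906)
```

View pics/p1.png

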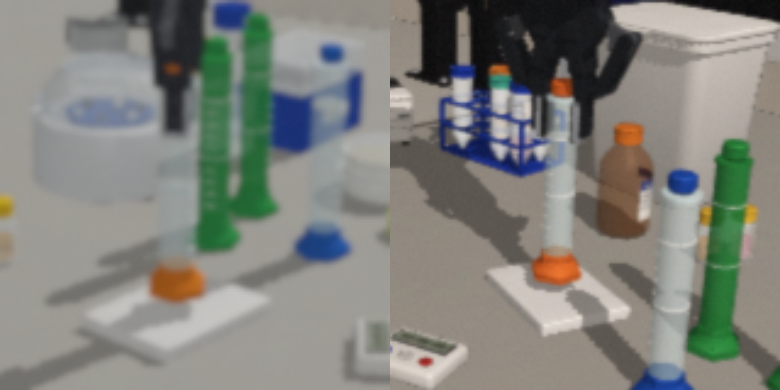

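View pics/p1w.png

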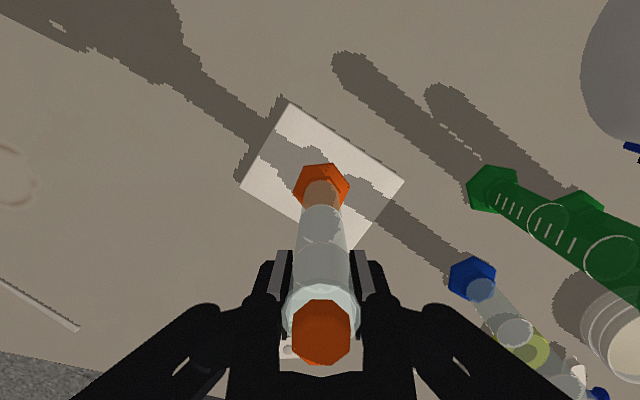

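The foot hovers about 12 mm over the pad. The pad's centre measures (0.554, -0.045) and the tool stands at (0.553, -0.044), with the tube upright in both side views. Lowering in small steps.

Call:
move_arm(
  steps=[
    {"fingers": 20,"translation": [1,-1,-4],"turn": 0},
    {"fingers": 20,"translation": [0,0,-4],"turn": 0},
    {"fingers": 20,"translation": [0,0,-2],"turn": 0},
    {"fingers": 20,"translation": [0,0,0],"turn": 0},
    {"fingers": 20,"translation": [0,0,0],"turn": 0},
  ],
)

```text
t: 11.22
eef_pos: [0.5541, -0.0447, 0.1474]
tool_rot: [-0.0, 0.805, -0.593, 0.0]
contact_force: [0.4, 0.1, -2.7]
gripper_width: 0.322
```

Call:
move_arm(
  steps=[
    {"fingers": 20,"translation": [0,0,-1],"turn": 0},
    {"fingers": 20,"translation": [0,0,0],"turn": 0},
    {"fingers": 20,"translation": [0,0,0],"turn": 0},
  ],
)

```text
t: 11.6
eef_pos: [0.554, -0.0447, 0.1463]
tool_rot: [-0.0, 0.805, -0.593, 0.0]
contact_force: [0.3, 1.2, -3.8]
gripper_width: 0.323
```

Call:
move_arm(
  steps=[
    {"fingers": 20,"translation": [0,0,-1],"turn": 0},
    {"fingers": 20,"translation": [0,0,0],"turn": 0},
    {"fingers": 20,"translation": [0,0,0],"turn": 0},
  ],
)

```text
t: 11.98
eef_pos: [0.554, -0.0447, 0.1453]
tool_rot: [0.0, 0.805, -0.593, -0.0]
contact_force: [-0.3, 0.5, -3.4]
gripper_width: 0.321
```

Call:
move_arm(
  steps=[
    {"fingers": 20,"translation": [0,0,-0.7],"turn": 0},
    {"fingers": 20,"translation": [0,0,0],"turn": 0},
    {"fingers": 20,"translation": [0,0,0],"turn": 0},
  ],
)

```text
t: 12.35
eef_pos: [0.5541, -0.0447, 0.1447]
tool_rot: [-0.0, 0.805, -0.593, 0.0]
contact_force: [-0.7, 0.4, -1.1]
gripper_width: 0.324
```

Call:
move_arm(
  steps=[
    {"fingers": 20,"translation": [0,0,-0.5],"turn": 0},
    {"fingers": 20,"translation": [0,0,0],"turn": 0},
    {"fingers": 20,"translation": [0,0,0],"turn": 0},
  ],
)

```text
t: 12.72
eef_pos: [0.5544, -0.0446, 0.1447]
tool_rot: [-0.0, 0.805, -0.593, 0.0]
contact_force: [-1.6, -0.1, 4.8]
gripper_width: 0.32
```

Contact: the tool has stopped at z = 0.1447, as expected for a 12 mm pad, and the force has reversed to +4.8 N. Easing off slightly and releasing slowly.

Call:
move_arm(
  steps=[
    {"fingers": 20,"translation": [0,0,0.3],"turn": 0},
    {"fingers": 20,"translation": [0,0,0],"turn": 0},
    {"fingers": 29,"translation": [0,0,0],"turn": 0},
    {"fingers": 31,"translation": [0,0,0],"turn": 0},
    {"fingers": 34,"translation": [0,0,0],"turn": 0},
    {"fingers": 38,"translation": [0,0,0],"turn": 0},
    {"fingers": 45,"translation": [0,0,0],"turn": 0},
    {"fingers": 60,"translation": [0,0,0],"turn": 0},
    {"fingers": 75,"translation": [0,0,0],"turn": 0},
    {"fingers": 85,"translation": [0,0,0],"turn": 0},
  ],
  newtons=20,
)

```text
t: 13.98
eef_pos: [0.554, -0.0447, 0.1444]
tool_rot: [-0.0, 0.805, -0.593, 0.0]
contact_force: [0.4, 0.5, 0.5]
gripper_width: 0.995
```

Call:
move_arm(
  steps=[
    {"fingers": 85,"translation": [0,0,0],"turn": 0},
    {"fingers": 85,"translation": [0,0,0],"turn": 0},
  ],
)

```text
t: 14.22
eef_pos: [0.554, -0.0447, 0.1444]
tool_rot: [-0.0, 0.805, -0.593, 0.0]
contact_force: [-0.4, 0.0, -1.2]
gripper_width: 0.995
```

```bash
python3 v.py p2
```

```text
14.375 [ 0.554  -0.0447  0.1444] [-0.1494  0.115  -0.1648] [-0.014  -0.0339 -0.0013]
[(array([327, 148,   9,   7,  57], dtype=int32), array([331.   , 151.193])), (array([319, 219,  19,  13, 184], dtype=int32), array([328.0707, 225.3207]))] [(array([321, 205,  16,  10, 134], dtype=int32), array([328.4701, 209.2463]))]
foot tri (array([ 0.554 , -0.0435,  0.0167]), [0.00042002329224142306, 0.0004200232922415104])
wrist [ 293  163   57   43 1151] [320.6838 179.7046] [ 0.5637 -0.0429  0.0204]
wrist [ 292  300   59   67 3247] [320.8198 333.2627] [ 0.4119 -0.0902  0.0204]
((0.554266095161438, -0.04529138654470444), (0.12618060410022736, 0.09233181923627853), 74.12125396728516)
```

View pics/p2w.png

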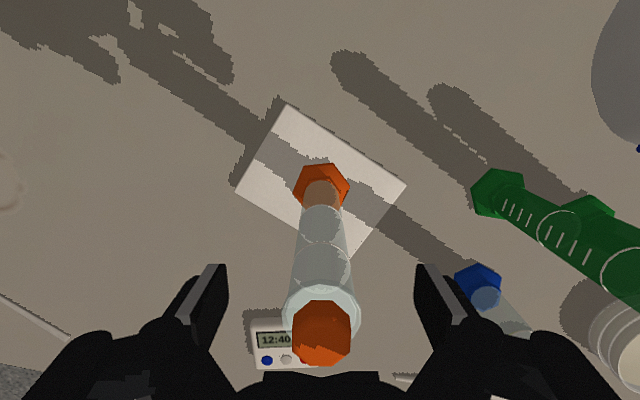

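The cylinder stands free between the open fingers, with its foot at (321,185) in the middle of the pad. Backing straight up.

Call:
move_arm(
  steps=[
    {"fingers": 85,"translation": [0,0,10],"turn": 0},
    {"fingers": 85,"translation": [0,0,20],"turn": 0},
    {"fingers": 85,"translation": [0,0,30],"turn": 0},
    {"fingers": 85,"translation": [0,0,35],"turn": 0},
    {"fingers": 85,"translation": [0,0,35],"turn": 0},
    {"fingers": 85,"translation": [0,0,20],"turn": 0},
    {"fingers": 85,"translation": [-40,0,0],"turn": 0},
    {"fingers": 85,"translation": [-40,0,0],"turn": 0},
    {"fingers": 85,"translation": [0,0,0],"turn": 0},
    {"fingers": 85,"translation": [0,0,0],"turn": 0},
  ],
)

```text
t: 15.68
eef_pos: [0.4747, -0.0447, 0.2952]
tool_rot: [-0.0, 0.805, -0.593, 0.001]
contact_force: [0.6, -0.1, 0.6]
gripper_width: 0.998
```

```bash
python3 v.py p3; python3 - <<'E'
from h import *
I=cv2.imread("pics/p3.png");J=cv2.imread("pics/p3w.png")
cv2.imwrite("pics/p3b.png",cv2.vconcat([cv2.resize(I,(400,200)),cv2.resize(J,(400,250))]))
E
```

```text
15.825 [ 0.4749 -0.0446  0.2945] [ 0.187   0.8777 -0.4769] [ 0.0053 -0.036  -0.0236]
[(array([301, 137,  10,   4,  30], dtype=int32), array([305.4333, 138.2   ])), (array([327, 148,   9,   7,  57], dtype=int32), array([331.   , 151.193])), (array([319, 219,  19,  13, 184], dtype=int32), array([328.0707, 225.3207]))] [(array([326, 136,   7,   6,  35], dtype=int32), array([328.9143, 138.3143])), (array([321, 205,  16,  10, 136], dtype=int32), array([328.4191, 209.1985]))]
foot tri (array([ 0.5541, -0.0435,  0.0167]), [0.00034082300899685065, 0.000340823008996805])
wrist [320  80  20  33 272] [328.1176  94.5257] [ 0.5517 -0.0282  0.1705]
wrist [340  83  29  30 689] [353.8041  97.7315] [ 0.5554 -0.048   0.1705]
((0.5539156794548035, -0.04428304731845856), (0.12599056959152222, 0.09262564033269882), 73.99698638916016)
```

View pics/p3b.png

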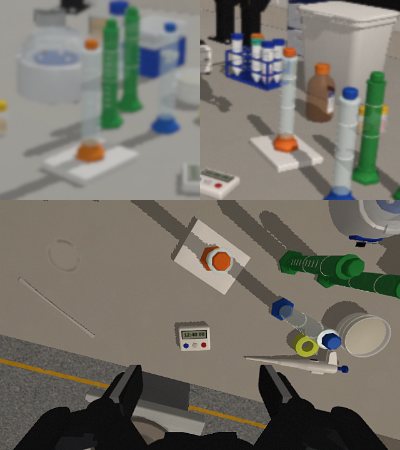

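View pics/p3.png

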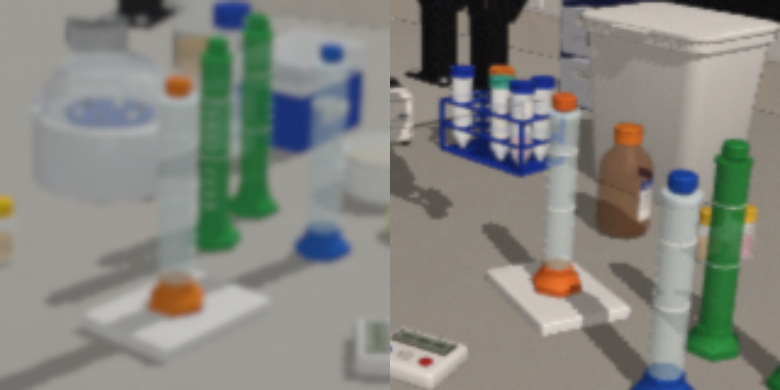

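The orange cylinder stands upright in the middle of the pad: foot at (0.554, -0.044), pad centre at (0.554, -0.044). The blue and green cylinders stand as before and the arm is clear.

```bash
python3 -c "
from station import *
print(hand_in(),get_obs()['t'])"
```

```text
the job is handed in; nothing more can be done
the job is handed in; nothing more can be done
```

The orange cylinder now stands upright in the middle of the white pad, and the job is handed in. I gripped it at about 152 mm up, carried it upright, and lowered it in small steps until it touched the pad. I then released it slowly and backed straight up. The last clock reading before handing in was about 16 s.

- **Placement:** in the last pictures the foot measures (0.554, -0.044) m and the pad centre (0.554, -0.044) m. The foot's height fits a 12 mm pad, and the tube looks upright in both fixed views.
- **Other cylinders:** the blue and green cylinders look unmoved in the pictures. I did not re-measure them.
- **Robot:** it stands clear, with the force reading near zero.
- **Disagreements:**
  - The first pad outlines from the two fixed cameras were up to 9 mm off in x and 12 mm off in y, and too large. I used the wrist view, which matched the pad's given size.
  - The cylinder's y differed by about 2–3 mm between the wrist and fixed cameras, within what the calibration explains.

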